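# Seat a reference standard in a bench reader and hold it down

### The arm

A 6-joint arm with a two-finger parallel gripper is mounted at the origin on the work surface. World frame = base frame: x ahead of the robot, y to its left, z up, the work surface at z = 0. Lengths are in m, angles in degrees, forces in N, time in s.
With the tool pointing down it reaches from about 0.3 to 0.775 m from the base axis. Payload 14.6 kg.
Tool frame: the origin (TCP) lies on the centre line of the jaws, within the pads' length; the fingertips stand 11 mm ahead of it and the grasp point (between the pads) lies 8 mm behind it (arm.tip_reach is the distance from the TCP to the fingertips, in m); z points along the fingers, y is the direction in which the jaws open and shut (so a half turn about z gives the same grasp; the last joint's range is limited). The gripper opens to 85 mm and grips with 20 to 120 N. Pads are 22 mm wide; open, the fingers measure 114 mm over their backs; the gripper's body (76 mm by 85 mm) begins 54 mm behind the grasp point. The pads swing forward as they close: fully open they stand 13 mm farther back than shut.
Start: joints at [-76.295, 17.183, 87.147, -0, 75.671, -3.816], TCP at [0.166, -0.524, 0.203] pointing down, gripper open.
Joint ranges: [-173.82, 173.82], [-45.26, 126.66], [13.44, 144.39], [-59.66, 239.66], [0, 175.72], [-146.38, 146.38]. Speed limits (degrees/s): [127.2, 127.2, 147.25, 180, 180, 180].

### API

Orientations are given as a 3x3 rotation matrix whose columns are the frame's x, y, z axes.
In Python, from workcell import arm gives the robot as it stands.
- The arm moves only by the tool jog_arm, never from a script. Its argument "deltas" is a list of rows, each a list of 4 numbers: the shift along the tool's x, y, z in cm, then the turn about the tool's z in rad. In form: [[tx, ty, tz, roll], ...]. A call has exactly 5 rows; each row is the pose to reach, as a shift and turn from the pose measured when the call began, along the tool's axes at that moment; what a row does not reach only later rows make up. A row lasts 1/10 s, in which the tool goes at most 50 mm and 8.59 degrees, less where a joint would pass 70% of its speed; a pose out of reach is approached as far as the arm can. A call with a gripper value outside its range is refused whole. "grip" is the gripper command: -1 is fully open, 1 is shut, values between are in proportion, set as the call begins (left out, the last holds). The fingers move at their own pace and stop on an object; "grip_force" is the grip in N (left out, the last holds). Time passes only in rows, so rows that repeat a pose let the fingers close, or fill a call up. It gives the time, the measured TCP pose, the force and the opening at its end, in the units of the state.
- arm.observe(): the state, without advancing time (a new reading comes with each control period).
- arm.capture(name): name is "scene" or "top" or "wrist"; returns the picture (480x640x3 uint8, red, green, blue); there is no depth.
- arm.camera_model(name): a dict with "fx", "fy", "cx", "cy" (pixels), "R" (3x3) and "t" (3): a world point X has camera coordinates R X + t. Camera axes: x right, y down, z forward; pixel columns grow to the right and rows downward; lengths in m; the calibration is good to about 2 mm. A picture is of the moment at which its call begins: read the wrist's pose just before it. camera_model takes no time and is no camera call; for the wrist camera it gives the pose at the moment of the call.
- arm.hand_in(): hands the job in, once; it reports no verdict.
Trained networks look in the newest picture that a camera, given by its name, has taken for a name from the list of things; names that differ only in an ending like _2 or _b are one class to them, and where a whole thing is asked for, a point or a joint stands for the part that bears it (a point fixed in the world has none). Each returns a list of dicts, best first, with "p" (0 to 1); they miss things now and then, are a little off and sometimes report something else, mostly with a low value. They report only what shows in the picture. A call takes as long as a camera call. They do not tell look-alikes from the thing itself.
- arm.boxes_of(camera, thing): "extent" ([left, top, width, height] in pixels, round what is visible of it).
- arm.pinpoint(camera, thing): "pixel" ([column, row] in pixels: a listed point, or the origin of a listed thing).
The state is a dict: "time_s": time; "q": joint angles; "joint_vel": joint speeds; "joint_torque": joint torques, N m; "tool_pos": TCP position; "orientation": TCP orientation; "contact_force": force on the tool from outside, world axes, zero at the start; "ft_torque": the same for the moment, N m; "width": finger opening in m.
Only numpy, scipy, OpenCV 4.12 (cv2) and the standard library are available. Lean on these libraries where they do the work, as an engineer would, in place of code of your own. Each camera call takes 0.05 s, during which the arm holds its last target.

### The job

Zero the bench reader: lift the loose lid off the reader's well by its knob and lay it knob-up on the bench, clear of the reader. Then take the collared reference standard out of the rack, put it upright into the well and press it down against the sprung plunger until its collar sits fully on the well's rim; do not ram it. Finish while still holding it pressed there, as the spring would push it back up, and leave the reader's surroundings (the two plain vials in the rack, the jar and the pen) as they are.

Things in the scene. Friction and masses are not known exactly. Their poses are not given: they have to be found in the camera images.
- well_mouth (a point): Centre of the reader's well, at the height of the well's rim (82 mm above the bench). The reader is a fixed white box 220 x 170 x 70 mm high; its x axis runs along the 220 mm side, away from the display and buttons, and the well lies 30 mm from the box's centre along +x. The rim is the flat top of a round aluminium boss, 72 mm in diameter, standing 12 mm above the box; z is up. The bore is vertical, 33 mm in diameter, and is covered by the lid at the start.
- plunger (a joint): Travel of the sprung plunger in the well, in m, growing downwards: 0 at rest (its flat head then 32 mm below the rim). The standard's collar meets the rim, the hard stop, at 0.018. The spring pushes up with about 2.5 N at rest and 8.8 N at 0.018 (350 N/m). It returns when let go.
- lid_knob (a point): Point on the axis of the loose lid's knob, 12 mm below the knob's top; z is the lid's axis, up. The lid is a grey plastic disc 85 mm in diameter and 14 mm high (with a skirt, 8 mm deep, which fits loosely round the boss), about 90 g; the knob in its middle is an upright cylinder 24 mm in diameter and 34 mm tall. This point is 36 mm above the skirt's lower edge, so at 36 mm height when the lid lies flat on the bench, and 28 mm above the rim when it is on the well.
- standard_cap (a point): Point on the axis of the reference standard, in the middle of its cap: 78 mm above its foot, 22 mm below its top; z is its axis, up. The standard is a sealed glass tube of about 80 g, 28 mm in diameter with a tapered foot, a grey collar 44 mm in diameter and 5 mm thick, and above it a grey cap 29 mm in diameter and 45 mm tall, the place to grip. It is 100 mm tall overall and stands in one of the rack's three seats; it alone has a collar.
- standard_collar (a point): Centre of the underside of the standard's collar: 50 mm above its foot and 28 mm below standard_cap. It meets the well's rim when the standard is fully down.
- rack: Fixed white rack, 220 (its x) x 64 x 52 mm high, origin at the centre of its underside, with three seats in a row 80 mm apart along its x. The seats are 32 mm wide and 44 mm deep, floor 8 mm above the bench. The standard and the two plain vials stand in them in any order.
- vial_a_cap (a point): Middle of the cap of a plain vial in the rack, 90 mm tall, cap 29 mm in diameter, without a collar; to be left alone.
- vial_b_cap (a point): Middle of the cap of the other plain vial in the rack, same as the first; to be left alone.
- jar: Plastic jar with a yellow lid, 110 mm in diameter and 150 mm tall, origin at the centre of its underside; to be left alone.
- pen: Marker pen lying on the bench, 135 mm long (along its y) and 13 mm thick; origin at mid-length on its underside; to be left alone.
- lid: The loose lid described under lid_knob; origin at the centre of its skirt's lower edge, z up.
- standard: The reference standard described under standard_cap; origin at the centre of its foot.
- reader: The fixed bench reader described under well_mouth; origin at the centre of the box's underside, x towards the well, z up.
- mouth: The round boss whose top is the well's rim, fixed on the reader; origin on its axis, 12 mm below the rim.
Things that resemble listed ones, but are neither listed nor needed, are in the scene too. What is shaped like the standard but pink is not meant.

How it is judged (in metres and radians):
On the way:
1. the lid lies knob-up on the bench, clear of the reader, let go (height (world z) of lid_knob below 0.042 m and angle between lid_knob's own z axis and vertical below 0.12 rad and horizontal distance between lid_knob and well_mouth above 0.1 m and linear speed of lid below 0.02 m/s and not (contact force between the fingers and lid above 0.1 N) and not (contact force between reader and lid above 0.05 N)), for 0.3 s.
At the end, for the whole second after the job is handed in: Standard upright in the well (3.4 degrees, 5 mm), collar pressed on the rim (gap under 2 mm, over 1 N, plunger in over 16 mm) and held at rest by the fingers (over 2 N). Lid flat and knob-up on the bench, not touching the reader, its knob over 100 mm from the well (z of standard_collar in the frame of well_mouth below 0.002 m and horizontal distance between standard_collar and well_mouth below 0.005 m and angle between standard_collar's own z axis and vertical below 0.06 rad and value of joint plunger above 0.016 m and contact force between standard and mouth above 1 N and contact force between the fingers and standard above 2 N and linear speed of standard below 0.01 m/s and height (world z) of lid_knob below 0.042 m and angle between lid_knob's own z axis and vertical below 0.12 rad and horizontal distance between lid_knob and well_mouth above 0.1 m and not (contact force between reader and lid above 0.05 N) and not (contact force between standard and lid above 0.05 N)); the arm keeps its last pose, push and grip.
It fails at once if a plain vial, the jar or the pen is moved by more than 25 mm (distance of any of vial_a_cap, vial_b_cap, jar, pen from where it was at the start of the episode above 0.025 m).
It fails at once if the standard is rammed onto the reader with more than 60 N (contact force between standard and mouth above 60 N).
It also fails if it takes over 64 s, if anything falls off the work surface, if the arm or the gripper's body presses on something with over 40 N, if the wrist force passes 120 N, or if a joint passes its speed limit or range.

## Working session

There is one attempt and no reset: what is moved stays moved. The work goes in short steps, Python scripts to look and compute and a tool call to move; the robot and the scene stay as the last step left them, time stands still between calls to the robot, and variables do not carry over. Pictures are saved under pics/ and viewed, and the job is handed in when it is done.

Besides the shell and the picture viewer there is one more tool, called after ">>>" by a JSON object that holds its "api" and its "payload". jog_arm: Moves the arm, as the interface text tells. Its arguments: {"type":"object","properties":{"deltas":{"type":"array","items":{"type":"array","items":{"type":"number"}}},"grip":{"type":"number"},"grip_force":{"type":"number"}},"required":["deltas"]}

```bash
mkdir -p pics; cat > h.py <<'E'
import numpy as np, cv2
from workcell import arm
def cap(n,f):
    cm=arm.camera_model(n); im=arm.capture(n); cv2.imwrite('pics/'+f,im[:,:,::-1]); return im,cm
def onplane(cm,px,z):
    R=np.array(cm['R']);t=np.array(cm['t'])
    d=R.T@np.array([(px[0]-cm['cx'])/cm['fx'],(px[1]-cm['cy'])/cm['fy'],1]); c=-R.T@t
    return c+d*(z-c[2])/d[2]
def proj(cm,X):
    p=np.array(cm['R'])@np.array(X)+np.array(cm['t']); return np.array([cm['fx']*p[0]/p[2]+cm['cx'],cm['fy']*p[1]/p[2]+cm['cy']])
E
python3 - <<'E'
from h import *
o=arm.observe(); print({k:np.round(v,3).tolist() for k,v in o.items()})
for n in ['scene','top']:
    im,cm=cap(n,n+'1.png'); print(n,{k:np.round(v,3).tolist() for k,v in cm.items()})
    hs=dict(lid_knob=.110,standard_cap=.086,vial_a_cap=.08,well_mouth=.082,reader=0,rack=0,jar=0,pen=0)
    for k,z in hs.items():
        for d in arm.pinpoint(n,k)[:5]: print(k,np.round(d['pixel'],1),round(d['p'],2),np.round(onplane(cm,d['pixel'],z),4))
E
```

```text
{'time_s': 0.0, 'q': [-76.296, 17.216, 87.182, -0.001, 75.671, -3.816], 'joint_vel': [-0.031, -0.028, -0.003, 0.1, 0.011, 0.05], 'joint_torque': [-0.001, -54.35, -36.18, -0.0, 0.004, 0.0], 'tool_pos': [0.165, -0.524, 0.203], 'orientation': [[0.954, 0.301, -0.0], [0.301, -0.954, 0.001], [0.0, -0.001, -1.0]], 'contact_force': [0.32, 0.483, 0.353], 'ft_torque': [0.061, -0.008, 0.008], 'width': 0.085}
scene {'fx': 482.471, 'fy': 482.471, 'cx': 319.916, 'cy': 230.773, 'R': [[-0.008, 1.0, 0.001], [0.792, 0.007, -0.61], [-0.61, -0.004, -0.793]], 't': [0.019, -0.363, 1.295]}
lid_knob [271.4 224.1] 0.74 [ 0.5281 -0.1039  0.11  ]
standard_cap [458.2 263.7] 0.81 [0.5964 0.2329 0.086 ]
standard_cap [473.7 314.4] 0.81 [0.6972 0.2418 0.086 ]
standard_cap [519.4 277. ] 0.64 [0.6234 0.3355 0.086 ]
standard_cap [451.2 230.5] 0.31 [0.5215 0.2323 0.086 ]
vial_a_cap [451.1 201.2] 0.78 [0.4431 0.2457 0.08  ]
reader [275.7 250.9] 0.55 [ 0.5107 -0.105   0.    ]
rack [448.2 255. ] 0.74 [0.5178 0.2454 0.    ]
jar [124.5 353.3] 0.6 [ 0.7333 -0.357   0.    ]
pen [452.7 185.6] 0.73 [0.3261 0.2851 0.    ]
top {'fx': 502.45, 'fy': 502.45, 'cx': 324.035, 'cy': 241.771, 'R': [[0.016, -0.999, -0.032], [-0.99, -0.012, -0.138], [0.138, 0.034, -0.99]], 't': [0.003, 0.533, 0.974]}
lid_knob [386.2 238.3] 0.59 [ 0.5309 -0.1074  0.11  ]
standard_cap [205.5 159.5] 0.88 [0.6875 0.2458 0.086 ]
standard_cap [160.  195.7] 0.83 [0.6136 0.3321 0.086 ]
standard_cap [210.7 199.8] 0.78 [0.6064 0.2316 0.086 ]
vial_a_cap [201.5 284. ] 0.56 [0.4426 0.2431 0.08  ]
reader [377.9 258.2] 0.61 [ 0.5053 -0.1002  0.    ]
reader [222.4 208.2] 0.31 [0.6076 0.2287 0.    ]
rack [216.4 243.5] 0.92 [0.5319 0.2381 0.    ]
rack [385.5 243.4] 0.44 [ 0.5364 -0.1159  0.    ]
jar [499.9 156.9] 0.83 [ 0.7238 -0.3569  0.    ]
jar [385.2 239.8] 0.72 [ 0.5439 -0.1153  0.    ]
pen [194.4 344.1] 0.67 [0.3238 0.2738 0.    ]
pen [211.1 200.9] 0.18 [0.6232 0.2537 0.    ]
```

View pics/scene1.png

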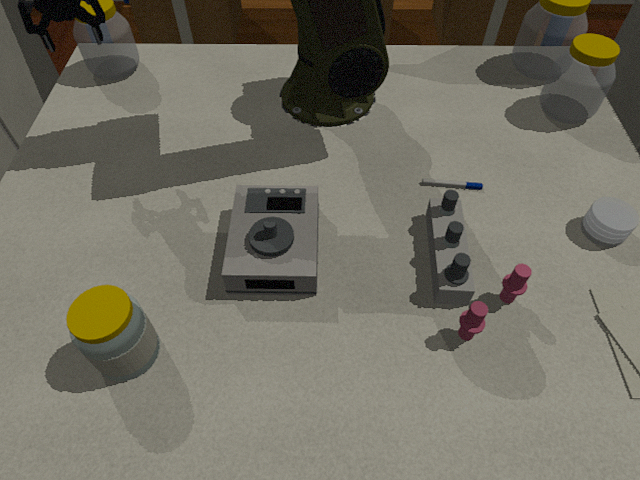

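View pics/top1.png

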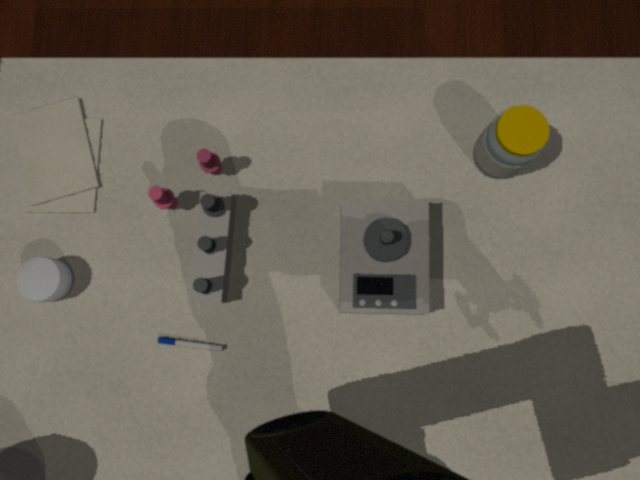

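```bash
python3 - <<'E'
import cv2
a=cv2.imread('pics/scene1.png')[170:350,400:560];b=cv2.imread('pics/top1.png')[130:310,130:290]
cv2.imwrite('pics/crop1.png',cv2.hconcat([cv2.resize(a,None,fx=2.5,fy=2.5,interpolation=2),cv2.resize(b,None,fx=2.5,fy=2.5,interpolation=2)]))
E
```

```text
(no output)
```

View pics/crop1.png

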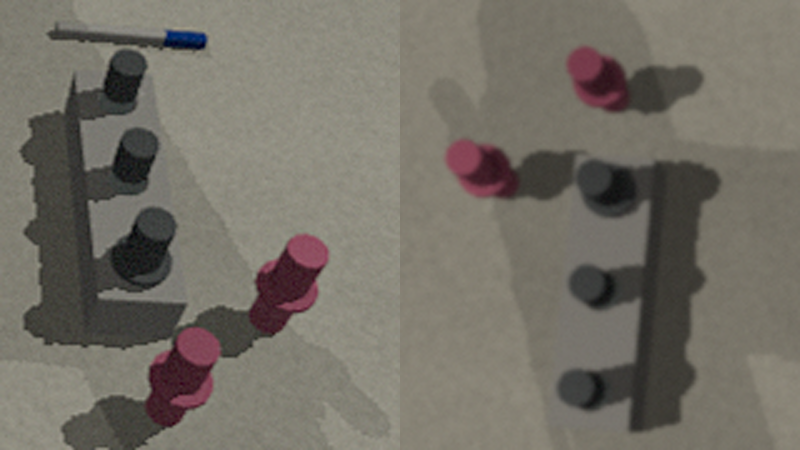

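The scene picture shows three candidates in the rack and two outside it:

- Grey, collared, in the rack: (458,268)
- Plain vials in the rack: (454,232) and (450,201)
- Pink collared look-alikes outside the rack: (516,284) and (473,320)

The crop shows a collar only on the far grey one in the rack, so that is the standard. The lid knob is at scene (270,228).

```bash
cat >> h.py <<'E'
def to(target,yaw=None):
    o=arm.observe(); R=np.array(o['orientation']);p=np.array(o['tool_pos'])
    d=R.T@(np.array(target)-p)*100
    y=np.degrees(np.arctan2(R[1,0],R[0,0])); print('t',o['time_s'],'pos',np.round(p,4),'yaw',round(y,2),'w',round(o['width'],4),'F',np.round(o['contact_force'],1),'tilt',np.round(R[:,2],3),'q6',round(o['q'][5],1))
    print('delta cm',np.round(d,2),'norm',round(np.linalg.norm(d),1), 'roll',None if yaw is None else round(-np.radians(yaw-y),3))
E
python3 -c "
from h import *
to([.46,-.14,.25],-4.5)"
```

```text
t 0.9 pos [ 0.1656 -0.5245  0.2033] yaw 17.52 w 0.0855 F [0.2 0.1 0. ] tilt [-0.  0. -1.] q6 -3.8
delta cm [ 39.65 -27.8   -4.67] norm 48.7 roll 0.384
```

>>> {"api": "jog_arm", "payload": {"deltas": [[4,-2.8,-1,0.08],[8,-5.6,-2,0.15],[12,-8.4,-3,0.23],[16,-11.2,-4,0.31],[20,-14,-4.7,0.38]], "grip": -1}}

```text
time_s: 1.4
tool_pos: [0.315, -0.3292, 0.2511]
orientation: [[0.997, -0.078, 0.001], [-0.078, -0.997, -0.001], [0.001, 0.001, -1.0]]
contact_force: [0.5, -0.6, 0.2]
width: 0.0857
```

```bash
python3 -c "
from h import *
to([.46,-.14,.25],-4.5)"
```

```text
t 1.4 pos [ 0.315  -0.3292  0.2511] yaw -4.46 w 0.0857 F [ 0.5 -0.6  0.2] tilt [ 0.001 -0.001 -1.   ] q6 43.6
delta cm [ 12.99 -19.99   0.11] norm 23.8 roll 0.001
```

>>> {"api": "jog_arm", "payload": {"deltas": [[2.6,-4,0,0],[5.2,-8,0,0],[7.8,-12,0,0],[10.4,-16,0,0],[13,-20,0,0]]}}

```text
time_s: 1.9
tool_pos: [0.461, -0.1381, 0.2513]
orientation: [[0.997, -0.078, 0.001], [-0.078, -0.997, -0.001], [0.001, 0.001, -1.0]]
contact_force: [0.5, -0.5, -0.2]
width: 0.0855
```

```bash
python3 - <<'E'
from h import *
im,cm=cap('wrist','w1.png')
for k,z in dict(lid_knob=.110,well_mouth=.082,reader=0,mouth=.07,lid=.074).items():
    for d in arm.pinpoint('wrist',k)[:3]: print(k,np.round(d['pixel'],1),round(d['p'],2),np.round(onplane(cm,d['pixel'],z),4))
to([.53,-.106,.25],-4.5)
E
```

```text
lid_knob [268.3 131.5] 0.79 [ 0.5336 -0.1069  0.11  ]
lid [271.7 131.6] 0.91 [ 0.5337 -0.1056  0.074 ]
t 2.2 pos [ 0.4597 -0.1406  0.2511] yaw -4.5 w 0.0856 F [0.6 0.1 0.1] tilt [ 0.001 -0.001 -1.   ] q6 73.2
delta cm [ 6.74 -4.    0.11] norm 7.8 roll 0.0
```

View pics/w1.png

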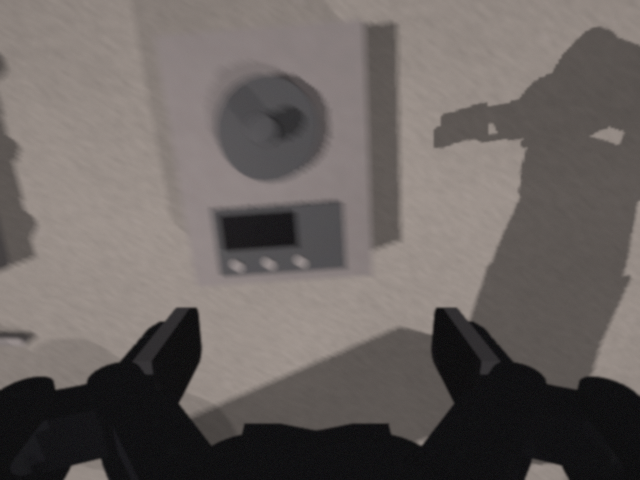

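The wrist picture shows the reader with the lid on it. The knob is near (265,127) and the display is on the robot's side, so the reader's +x points away from the robot. Knob estimates are (0.528,-0.104), (0.531,-0.107) and (0.5336,-0.107), which agree within about 5 mm.

>>> {"api": "jog_arm", "payload": {"deltas": [[3.5,-2,0,0],[6.9,-4,1,0],[6.9,-4,3,0],[6.9,-4,5,0],[6.9,-4,7,0]]}}

```text
time_s: 2.7
tool_pos: [0.5312, -0.1075, 0.1803]
orientation: [[0.997, -0.08, 0.001], [-0.08, -0.997, -0.001], [0.001, 0.001, -1.0]]
contact_force: [0.1, 0.3, -1.2]
width: 0.0856
```

```bash
python3 - <<'E'
from h import *
im,cm=cap('wrist','w2.png')
im,cm=cap('wrist','w2.png')
for k,z in dict(lid_knob=.110,lid=.074).items():
    for d in arm.pinpoint('wrist',k)[:3]: print(k,np.round(d['pixel'],1),round(d['p'],2),np.round(onplane(cm,d['pixel'],z),4))
to([.532,-.106,.106],-4.5)
E
```

```text
lid [316.8 228.7] 0.95 [ 0.5317 -0.1079  0.074 ]
t 2.9 pos [ 0.5315 -0.1072  0.1818] yaw -4.59 w 0.0853 F [-0.1  0.1  0.8] tilt [ 0.001 -0.001 -1.   ] q6 79.4
delta cm [ 0.03 -0.13  7.58] norm 7.6 roll -0.002
```

View pics/w2.png

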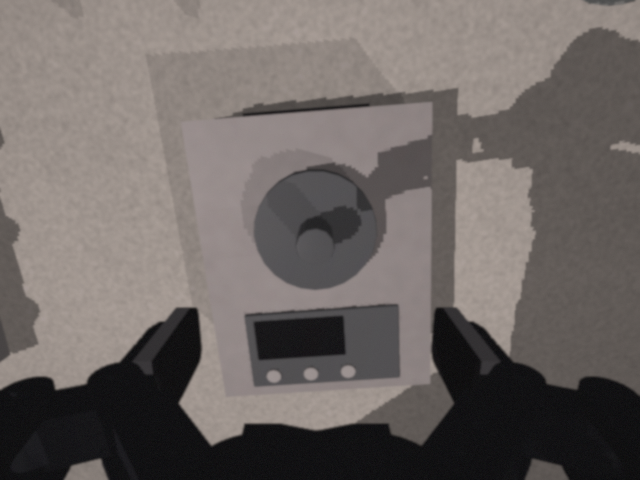

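This picture shows the lid disc centred near (317,229), the knob top at (315,243), and the reader's top corners at (183,122), (432,102) and (226,396).

```bash
python3 - <<'E'
from h import *
cm=arm.camera_model('wrist')
for p,z in [((317,229),.088),((315,243),.122),((183,122),.07),((432,102),.07),((226,396),.07),((432.5,382),.07)]: print(p,np.round(onplane(cm,p,z),4))
E
```

```text
(317, 229) [ 0.5358 -0.1083  0.088 ]
(315, 243) [ 0.5354 -0.1069  0.122 ]
(183, 122) [ 0.6148 -0.0215  0.07  ]
(432, 102) [ 0.6142 -0.1934  0.07  ]
(226, 396) [ 0.392  -0.0194  0.07  ]
(432.5, 382) [ 0.3917 -0.1943  0.07  ]
```

>>> {"api": "jog_arm", "payload": {"deltas": [[0,-0.1,2,0],[0,-0.1,4,0],[0,-0.1,6,0],[0,-0.1,7.5,0],[0,-0.1,7.5,0]]}}

```text
time_s: 3.4
tool_pos: [0.5313, -0.1068, 0.1065]
orientation: [[0.997, -0.081, -0.0], [-0.081, -0.997, -0.001], [-0.0, 0.001, -1.0]]
contact_force: [-0.4, -0.5, -0.1]
width: 0.0852
```

>>> {"api": "jog_arm", "payload": {"deltas": [[0,0,0,0],[0,0,0,0],[0,0,0,0],[0,0,0,0],[0,0,0,0]], "grip": 1, "grip_force": 40}}

```text
time_s: 3.9
tool_pos: [0.5314, -0.1068, 0.1068]
orientation: [[0.997, -0.081, 0.0], [-0.081, -0.997, -0.001], [0.0, 0.001, -1.0]]
contact_force: [0.4, 0.3, -0.0]
width: 0.0122
```

>>> {"api": "jog_arm", "payload": {"deltas": [[0,0,0,0],[0,0,0,0],[0,0,0,0],[0,0,0,0],[0,0,0,0]]}}

```text
time_s: 4.4
tool_pos: [0.5313, -0.1067, 0.1068]
orientation: [[0.997, -0.081, 0.0], [-0.081, -0.997, -0.001], [0.0, 0.001, -1.0]]
contact_force: [-0.0, -0.5, -0.3]
width: -0.0001
```

The fingers shut completely, so the grasp missed. I'll look before doing anything else.

```bash
python3 - <<'E'
from h import *
cap('wrist','w3.png'); im,cm=cap('scene','s3.png')
cv2.imwrite('pics/s3c.png',cv2.resize(im[150:320,190:360,::-1],None,fx=3.4,fy=3.4,interpolation=2))
E
```

```text
(no output)
```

View pics/w3.png

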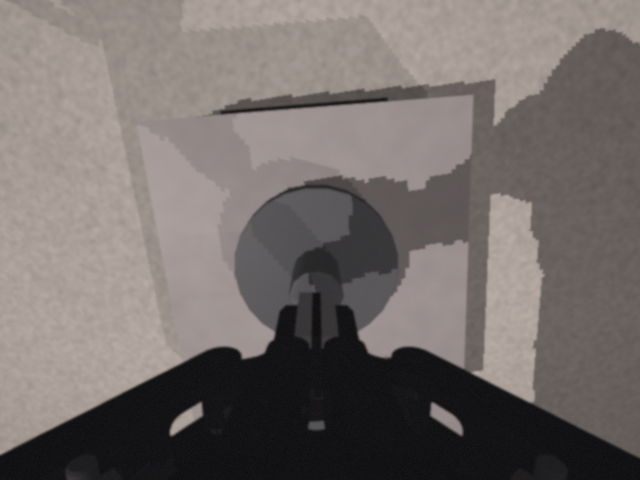

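View pics/s3c.png

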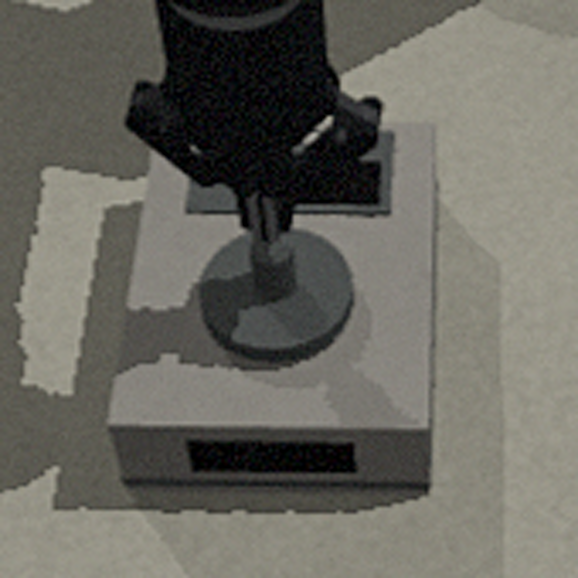

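The picture shows the closed fingertips at scene pixel (268,221), just on the robot's side of the knob or above it. I'll compare that with where the reported TCP projects.

```bash
python3 - <<'E'
from h import *
o=arm.observe(); p=np.array(o['tool_pos']);R=np.array(o['orientation'])
print(arm.tip_reach, p)
for n in ['scene','top','wrist']:
    cm=arm.camera_model(n)
    print(n,'tip',proj(cm,p+R[:,2]*.011).round(1),'tcp',proj(cm,p).round(1),'knobtop',proj(cm,[.533,-.107,.122]).round(1),'knob base',proj(cm,[.533,-.107,.088]).round(1), 'C',np.round(-np.array(cm['R']).T@cm['t'],3))
cm=arm.camera_model('scene'); 
im,_=cap('top','t3.png')
cv2.imwrite('pics/t3c.png',cv2.resize(im[160:340,300:480,::-1],None,fx=3.2,fy=3.2,interpolation=2))
E
```

```text
0.011 [ 0.53135642 -0.10676151  0.10681265]
scene tip [270.3 230.2] tcp [269.9 226.5] knobtop [269.  222.1] knob base [270.5 233.5] C [ 1.078 -0.011  0.805]
top tip [385.2 239.1] tcp [385.7 238.3] knobtop [386.6 236.2] knob base [385.  238.9] C [ 0.394 -0.023  1.038]
wrist tip [316.1 277.2] tcp [316.1 285.6] knobtop [316.4 295.3] knob base [316.3 268.8] C [ 0.601 -0.112  0.278]
```

View pics/t3c.png

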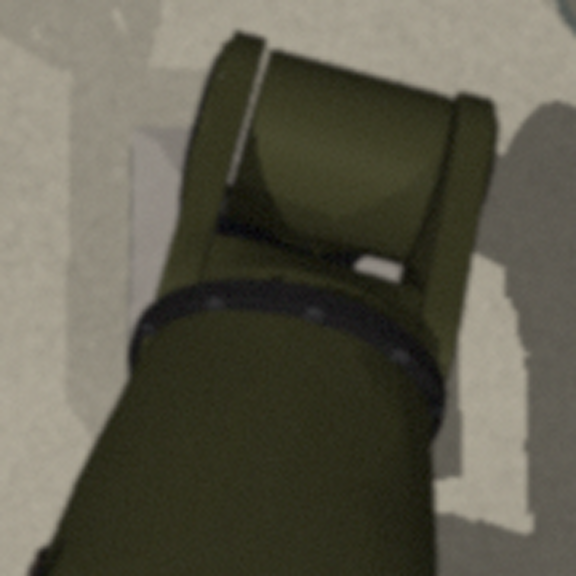

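```bash
python3 - <<'E'
from h import *
w=cv2.imread('pics/w3.png')[230:350,250:390]; s=cv2.imread('pics/s3.png')[195:255,235:305]
g=lambda a:np.clip(a.astype(float)*2,0,255).astype('uint8')
cv2.imwrite('pics/c4.png',cv2.hconcat([cv2.resize(g(w),(400,343),interpolation=2),cv2.resize(g(s),(400,343),interpolation=2)]))
E
```

```text
(no output)
```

View pics/c4.png

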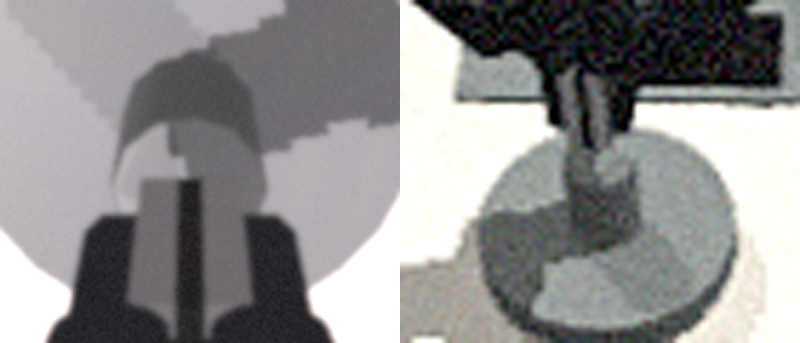

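```bash
python3 - <<'E'
from h import *
A=arm.camera_model('wrist');B=arm.camera_model('scene')
P=lambda c:np.diag([1,1,1.])@np.array([[c['fx'],0,c['cx']],[0,c['fy'],c['cy']],[0,0,1]])@np.c_[c['R'],c['t']]
for a,b in [((315.5,293),(270,221)),((316.5,289.5),(270.3,223.9))]:
    X=cv2.triangulatePoints(P(A),P(B),np.array(a,float),np.array(b,float)).ravel(); print((X[:3]/X[3]).round(4))
# front edge of pad: where at x .542
for z in (.096,.11,.12,.13):
  for x in (.531,.542): print(x,z,proj(A,[x,-.107,z]).round(1),proj(B,[x,-.107,z]).round(1))
E
```

```text
[ 0.5358 -0.1054  0.1279]
[ 0.5323 -0.1059  0.1153]
0.531 0.096 [316.6 278. ] [270.2 230. ]
0.542 0.096 [314.8 257. ] [269.8 234.7]
0.531 0.11 [316.7 288.9] [269.6 225.3]
0.542 0.11 [314.8 266.5] [269.2 230.1]
0.531 0.12 [316.8 297.7] [269.2 221.9]
0.542 0.12 [314.7 274.2] [268.7 226.7]
0.531 0.13 [316.8 307.5] [268.7 218.4]
0.542 0.13 [314.7 282.8] [268.2 223.2]
```

```bash
python3 - <<'E'
from h import *
cm=arm.camera_model('wrist');o=arm.observe();p=np.array(o['tool_pos']);R=np.array(o['orientation'])
print(cm['fx'],'cam in tool',(R.T@(-np.array(cm['R']).T@cm['t']-p)).round(4),'\n',(np.array(cm['R'])@R).round(3))
# predicted pixels of open-tip inner corners for various z ahead of tcp and x front edge
for z in (.011,0,-.01,-.02,-.03,-.04):
  for x in (-.011,.011): print(z,x,[proj(cm,p+R@np.array([x,s*.0427,z])).round(0).tolist() for s in(-1,1)], proj(cm,p+R@np.array([x,0,z])).round(0))
E
```

```text
390.5156971765978 cam in tool [ 0.0698  0.     -0.1715] 
 [[ 0.     1.     0.   ]
 [-0.961  0.    -0.276]
 [-0.276 -0.     0.961]]
0.011 -0.011 [[232.0, 298.0], [400.0, 298.0]] [316. 298.]
0.011 0.011 [[229.0, 256.0], [403.0, 256.0]] [316. 256.]
0 -0.011 [[227.0, 307.0], [405.0, 307.0]] [316. 307.]
0 0.011 [[224.0, 263.0], [408.0, 263.0]] [316. 263.]
-0.01 -0.011 [[222.0, 316.0], [410.0, 316.0]] [316. 316.]
-0.01 0.011 [[219.0, 271.0], [413.0, 271.0]] [316. 271.]
-0.02 -0.011 [[217.0, 327.0], [415.0, 327.0]] [316. 327.]
-0.02 0.011 [[213.0, 279.0], [419.0, 279.0]] [316. 279.]
-0.03 -0.011 [[211.0, 339.0], [421.0, 339.0]] [316. 339.]
-0.03 0.011 [[207.0, 288.0], [426.0, 288.0]] [316. 288.]
-0.04 -0.011 [[204.0, 352.0], [428.0, 352.0]] [316. 352.]
-0.04 0.011 [[199.0, 299.0], [433.0, 299.0]] [316. 299.]
```

```bash
python3 - <<'E'
import cv2,numpy as np
w=cv2.imread('pics/w2.png')[280:420,150:490]
cv2.imwrite('pics/c5.png',cv2.resize(np.clip(w.astype(float)*2.5,0,255).astype('uint8'),None,fx=2.3,fy=2.3,interpolation=2))
E
```

```text
(no output)
```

View pics/c5.png

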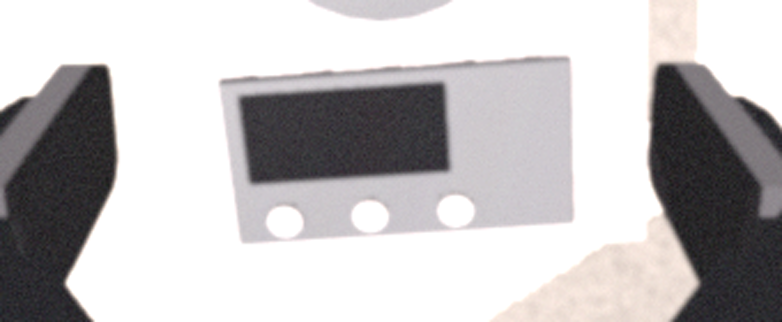

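Both cameras put the closed fingertips near z = 0.137, about 40 mm above what the stated tool offset implies. In the wrist frame the tips sit about 30 mm behind the reported TCP, not 11 mm ahead, so the fingers shut above the knob and the lid wasn't disturbed. I'll open, go about 33 mm lower, and check the heights by touch later.

>>> {"api": "jog_arm", "payload": {"deltas": [[0,0,0,0],[0,0,0,0],[0.2,0,0,0],[0.2,0,0,0],[0.2,0,0,0]], "grip": -1}}

```text
time_s: 5.05
tool_pos: [0.5334, -0.1069, 0.1068]
orientation: [[0.997, -0.081, 0.0], [-0.081, -0.997, -0.001], [0.0, 0.001, -1.0]]
contact_force: [0.6, 0.0, -0.2]
width: 0.0722
```

>>> {"api": "jog_arm", "payload": {"deltas": [[0,0,0.6,0],[0,0,1.4,0],[0,0,2.2,0],[0,0,3,0],[0,0,3,0]]}}

```text
time_s: 5.55
tool_pos: [0.5327, -0.1068, 0.0752]
orientation: [[0.997, -0.081, -0.002], [-0.081, -0.997, -0.0], [-0.002, 0.0, -1.0]]
contact_force: [-0.1, 0.0, 0.5]
width: 0.0858
```

```bash
python3 - <<'E'
from h import *
cap('wrist','w4.png'); im,cm=cap('scene','s4.png')
a=cv2.resize(im[150:320,190:360,::-1],(400,400),interpolation=2);b=cv2.resize(cv2.imread('pics/w4.png'),(400,300)); b=cv2.copyMakeBorder(b,0,100,0,0,0)
cv2.imwrite('pics/c6.png',cv2.hconcat([a,b])); to([.5335,-.107,.07])
E
```

```text
t 5.65 pos [ 0.5333 -0.1069  0.0766] yaw -4.63 w 0.0852 F [ 0.9 -0.4 -0.3] tilt [-0.    -0.001 -1.   ] q6 79.5
delta cm [0.02 0.   0.66] norm 0.7 roll None
```

View pics/c6.png

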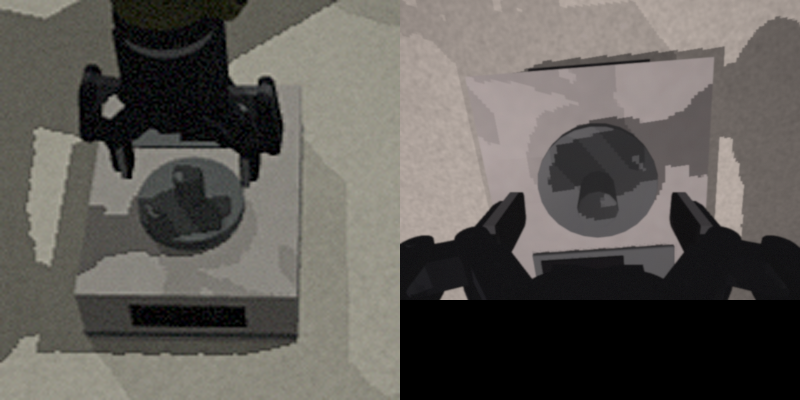

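The fingers straddle the knob with nothing touched. The reported tips would be inside the box by now, which confirms the offset. I'll go 4 mm lower and close.

>>> {"api": "jog_arm", "payload": {"deltas": [[0,0,0.2,0],[0,0,0.4,0],[0,0,0.4,0],[0,0,0.4,0],[0,0,0.4,0]]}}

```text
time_s: 6.15
tool_pos: [0.5334, -0.107, 0.0727]
orientation: [[0.997, -0.081, -0.0], [-0.081, -0.997, -0.001], [-0.0, 0.001, -1.0]]
contact_force: [-0.8, -0.6, -0.7]
width: 0.0853
```

>>> {"api": "jog_arm", "payload": {"deltas": [[0,0,0,0],[0,0,0,0],[0,0,0,0],[0,0,0,0],[0,0,0,0]], "grip": 1, "grip_force": 40}}

```text
time_s: 6.65
tool_pos: [0.5335, -0.107, 0.0729]
orientation: [[0.997, -0.081, 0.0], [-0.081, -0.997, -0.001], [0.0, 0.001, -1.0]]
contact_force: [-1.0, 0.3, 1.7]
width: 0.0228
```

>>> {"api": "jog_arm", "payload": {"deltas": [[0,0,0,0],[0,0,0,0],[0,0,-0.2,0],[0,0,-0.4,0],[0,0,-0.6,0]]}}

```text
time_s: 7.15
tool_pos: [0.5335, -0.1069, 0.079]
orientation: [[0.997, -0.081, 0.0], [-0.081, -0.997, -0.001], [0.0, 0.001, -1.0]]
contact_force: [0.9, -0.3, -0.3]
width: 0.0227
```

```bash
python3 - <<'E'
from h import *
cap('wrist','w5.png'); im,cm=cap('scene','s5.png')
a=cv2.resize(im[150:320,190:360,::-1],(400,400),interpolation=2);b=cv2.resize(cv2.imread('pics/w5.png'),(400,300)); b=cv2.copyMakeBorder(b,0,100,0,0,0)
cv2.imwrite('pics/c7.png',cv2.hconcat([a,b])); to([.5335,-.107,.2])
E
```

```text
t 7.25 pos [ 0.5336 -0.107   0.0792] yaw -4.63 w 0.0227 F [-0.2  0.2 -0.7] tilt [ 0.001 -0.001 -1.   ] q6 79.5
delta cm [-1.000e-02  2.000e-02 -1.208e+01] norm 12.1 roll None
```

View pics/c7.png

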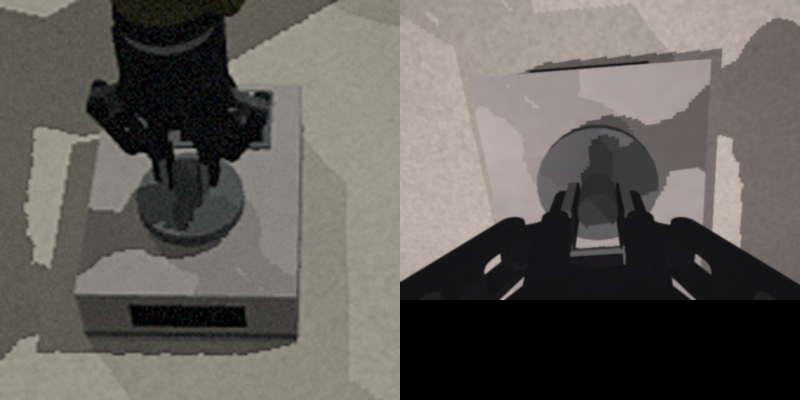

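The knob is gripped at a width of 22.7 mm. At the grasp the lid's lower edge was at 0.074 with the TCP reading 0.073, so on the bench the TCP should read about 0. Lifting now.

>>> {"api": "jog_arm", "payload": {"deltas": [[0,0,-1,0],[0,0,-3,0],[0,0,-5,0],[0,0,-7,0],[0,0,-8,0]]}}

```text
time_s: 7.75
tool_pos: [0.5342, -0.107, 0.1615]
orientation: [[0.997, -0.081, 0.003], [-0.081, -0.997, -0.002], [0.003, 0.001, -1.0]]
contact_force: [-0.8, 0.1, -0.6]
width: 0.0223
```

```bash
python3 - <<'E'
from h import *
cap('scene','s6.png'); to([.47,.095,.16])
E
```

```text
t 7.8 pos [ 0.5345 -0.1071  0.1623] yaw -4.63 w 0.0223 F [ 0.1 -0.3  1. ] tilt [ 0.004 -0.002 -1.   ] q6 79.5
delta cm [ -8.06 -19.63   0.16] norm 21.2 roll None
```

View pics/s6.png

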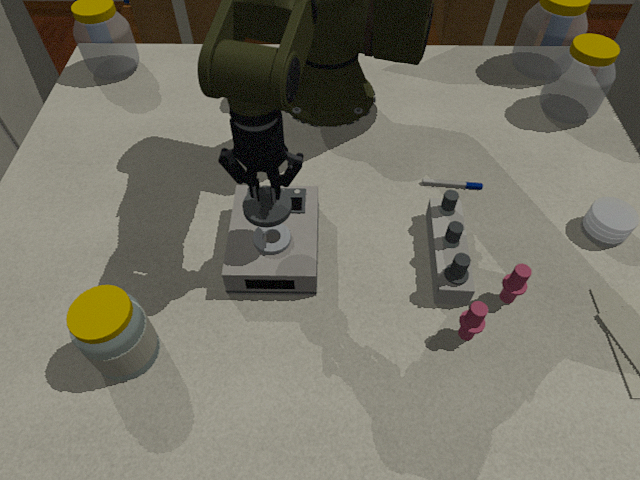

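The lid is off and the well boss shows at (273,238). I'm carrying it to the clear bench between the reader and the rack.

>>> {"api": "jog_arm", "payload": {"deltas": [[-1.6,-4,0,0],[-3.2,-8,0,0],[-4.8,-12,0,0],[-6.4,-16,0,0],[-8,-19.6,0,0]]}}

```text
time_s: 8.3
tool_pos: [0.4695, 0.0963, 0.1612]
orientation: [[0.997, -0.081, 0.004], [-0.081, -0.997, -0.002], [0.004, 0.002, -1.0]]
contact_force: [0.4, -1.3, -1.3]
width: 0.0225
```

>>> {"api": "jog_arm", "payload": {"deltas": [[0,0,0,0],[0,0,4,0],[0,0,8,0],[0,0,12,0],[0,0,14,0]]}}

```text
time_s: 8.8
tool_pos: [0.4683, 0.0954, 0.0177]
orientation: [[0.997, -0.081, -0.001], [-0.081, -0.997, -0.003], [-0.0, 0.003, -1.0]]
contact_force: [0.7, -0.1, -0.8]
width: 0.0225
```

```bash
python3 - <<'E'
from h import *
n='scene'
im,cm=cap(n,'s7.png')
for d in arm.pinpoint(n,'well_mouth')[:2]+arm.pinpoint(n,'mouth')[:2]: print(d, onplane(cm,d['pixel'],.082).round(4), onplane(cm,d['pixel'],.07).round(4))
to([.47,.095,.0])
E
```

```text
{'pixel': [269.8, 236.2], 'p': 0.63} [ 0.5349 -0.1086  0.082 ] [ 0.5259 -0.1102  0.07  ]
{'pixel': [270.8, 239.8], 'p': 0.57} [ 0.5433 -0.1062  0.082 ] [ 0.5344 -0.1077  0.07  ]
{'pixel': [276.2, 249.8], 'p': 0.36} [ 0.566  -0.0947  0.082 ] [ 0.5575 -0.096   0.07  ]
t 8.95 pos [0.4694 0.0956 0.0203] yaw -4.64 w 0.0224 F [ 0.6 -0.4 -1.4] tilt [ 0.001 -0.002 -1.   ] q6 102.0
delta cm [0.06 0.05 2.03] norm 2.0 roll None
```

View pics/s7.png

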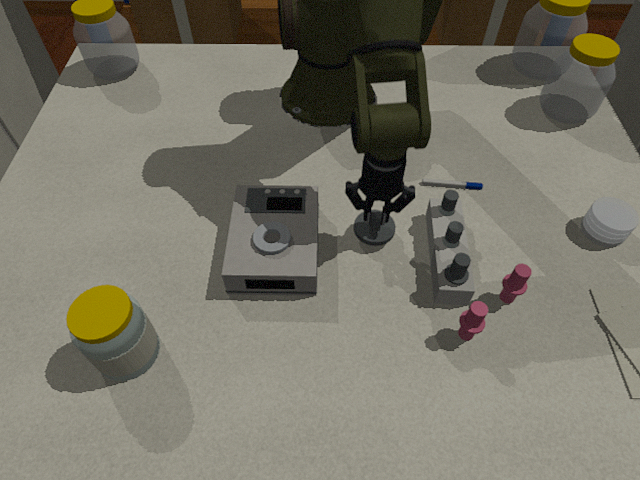

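The lid hangs level, about 20 mm above the bench. I'll lower it slowly and watch for contact.

>>> {"api": "jog_arm", "payload": {"deltas": [[0,0,0.6,0],[0,0,1.2,0],[0,0,1.5,0],[0,0,1.7,0],[0,0,1.7,0]]}}

```text
time_s: 9.45
tool_pos: [0.4695, 0.0956, 0.0033]
orientation: [[0.997, -0.081, 0.001], [-0.081, -0.997, -0.002], [0.001, 0.002, -1.0]]
contact_force: [0.0, 0.1, -1.6]
width: 0.0226
```

>>> {"api": "jog_arm", "payload": {"deltas": [[0,0,0.1,0],[0,0,0.2,0],[0,0,0.3,0],[0,0,0.3,0],[0,0,0.3,0]]}}

```text
time_s: 9.95
tool_pos: [0.4695, 0.0956, 0.0003]
orientation: [[0.997, -0.081, 0.001], [-0.081, -0.997, -0.002], [0.001, 0.002, -1.0]]
contact_force: [0.3, -1.0, -0.9]
width: 0.0229
```

>>> {"api": "jog_arm", "payload": {"deltas": [[0,0,0.05,0],[0,0,0.1,0],[0,0,0.15,0],[0,0,0.15,0],[0,0,0.15,0]]}}

```text
time_s: 10.45
tool_pos: [0.4695, 0.0955, -0.0011]
orientation: [[0.997, -0.081, 0.001], [-0.081, -0.997, -0.002], [0.001, 0.002, -1.0]]
contact_force: [-0.3, -0.4, 0.3]
width: 0.0228
```

```bash
python3 - <<'E'
from h import *
for i in range(3): to([.47,.095,.0]); arm.capture('scene')
E
```

```text
t 10.45 pos [ 0.4695  0.0955 -0.0011] yaw -4.64 w 0.0228 F [-0.3 -0.4  0.3] tilt [ 0.001 -0.002 -1.   ] q6 102.0
delta cm [ 0.05  0.05 -0.11] norm 0.1 roll None
t 10.5 pos [ 0.4695  0.0955 -0.0011] yaw -4.64 w 0.0228 F [-0.1 -1.1  1.5] tilt [ 0.001 -0.002 -1.   ] q6 102.0
delta cm [ 0.05  0.05 -0.11] norm 0.1 roll None
t 10.55 pos [ 0.4695  0.0955 -0.0011] yaw -4.64 w 0.0225 F [-0.2 -0.4  0.2] tilt [ 0.001 -0.002 -1.   ] q6 102.0
delta cm [ 0.05  0.05 -0.11] norm 0.1 roll None
```

The weight has gone off the wrist, so the lid is on the bench. Releasing.

>>> {"api": "jog_arm", "payload": {"deltas": [[0,0,0.05,0],[0,0,0.05,0],[0,0,0.05,0],[0,0,0.05,0],[0,0,0.05,0]], "grip": -1}}

```text
time_s: 11.1
tool_pos: [0.4695, 0.0955, -0.0016]
orientation: [[0.997, -0.081, 0.001], [-0.081, -0.997, -0.002], [0.001, 0.002, -1.0]]
contact_force: [-0.9, -0.6, -0.5]
width: 0.0853
```

>>> {"api": "jog_arm", "payload": {"deltas": [[0,0,0,0],[0,0,-2,0],[0,0,-5,0],[0,0,-9,0],[0,0,-13,0]]}}

```text
time_s: 11.6
tool_pos: [0.469, 0.0958, 0.1297]
orientation: [[0.997, -0.081, 0.001], [-0.081, -0.997, -0.003], [0.001, 0.002, -1.0]]
contact_force: [1.0, -0.4, -0.4]
width: 0.0854
```

```bash
python3 - <<'E'
from h import *
for n,f in (('scene','s8.png'),('top','t8.png')):
    im,cm=cap(n,f)
    for k,z in dict(lid_knob=.036,standard_cap=.086,standard_collar=.058,vial_a_cap=.08,well_mouth=.082).items():
        for d in arm.pinpoint(n,k)[:4]: print(n,k,np.round(d['pixel'],1),round(d['p'],2),np.round(onplane(cm,d['pixel'],z),4))
to([.56,.19,.2],-4.5)
E
```

```text
scene lid_knob [376.4 225.3] 0.79 [0.4708 0.0995 0.036 ]
scene standard_cap [475.3 312.3] 0.82 [0.6933 0.2452 0.086 ]
scene standard_cap [461.3 263.4] 0.79 [0.5957 0.2386 0.086 ]
scene standard_cap [518.5 279. ] 0.62 [0.6276 0.333  0.086 ]
scene standard_collar [456.5 276. ] 0.87 [0.6046 0.2349 0.058 ]
scene standard_collar [513.3 283.5] 0.68 [0.6196 0.3347 0.058 ]
scene standard_collar [469.2 325.9] 0.63 [0.7042 0.24   0.058 ]
scene vial_a_cap [451.5 200.9] 0.62 [0.4423 0.2467 0.08  ]
scene well_mouth [272.8 235.6] 0.81 [ 0.5335 -0.1031  0.082 ]
top lid_knob [278.4 275.5] 0.46 [0.464 0.101 0.036]
top standard_cap [205.3 157. ] 0.74 [0.6926 0.2465 0.086 ]
top standard_cap [160.5 195.9] 0.66 [0.6132 0.3311 0.086 ]
top standard_cap [212.4 203.1] 0.63 [0.5998 0.2279 0.086 ]
top standard_collar [164.2 196.1] 0.96 [0.6194 0.334  0.058 ]
top standard_collar [213.8 205. ] 0.94 [0.602  0.2323 0.058 ]
top standard_collar [210.7 163.1] 0.64 [0.6887 0.2427 0.058 ]
top standard_collar [285.9 274.1] 0.45 [0.4654 0.0836 0.058 ]
top vial_a_cap [218.2 211. ] 0.17 [0.5855 0.2173 0.08  ]
top well_mouth [382.2 237.5] 0.73 [ 0.5365 -0.1023  0.082 ]
t 12.2 pos [0.4692 0.0958 0.1278] yaw -4.64 w 0.0852 F [-0.4 -0.1 -0. ] tilt [ 0.    -0.003 -1.   ] q6 102.0
delta cm [  8.29 -10.1   -7.24] norm 14.9 roll -0.002
```

View pics/s8.png

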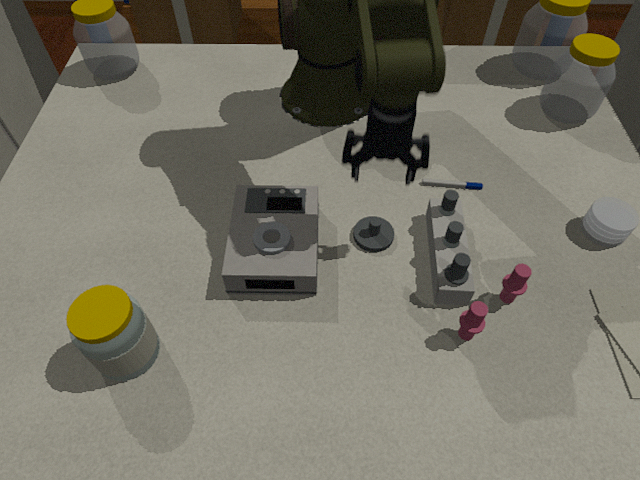

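The lid lies flat, knob-up, at (0.470,0.096), with the knob at pixel (375,228). Next is the standard; I'll take a wrist view from above the rack.

>>> {"api": "jog_arm", "payload": {"deltas": [[1,-1,-3,0],[2,-3,-6,0],[4,-7,-7,0],[5,-11,-7,0],[6,-14,-7,0]]}}

```text
time_s: 12.7
tool_pos: [0.5407, 0.2328, 0.1975]
orientation: [[0.997, -0.08, 0.0], [-0.08, -0.997, -0.002], [0.001, 0.002, -1.0]]
contact_force: [0.3, -1.6, -0.4]
width: 0.0857
```

```bash
python3 - <<'E'
from h import *
arm.capture('wrist');arm.capture('wrist')
im,cm=cap('wrist','w9.png')
for k,z in dict(standard_cap=.086,standard_collar=.058,vial_a_cap=.08,rack=0).items():
        for d in arm.pinpoint('wrist',k)[:4]: print(k,np.round(d['pixel'],1),round(d['p'],2),np.round(onplane(cm,d['pixel'],z),4))
to([.601,.233,.2],-4.5)
E
```

```text
standard_cap [274.3   3.3] 0.85 [0.6906 0.2484 0.086 ]
standard_cap [158.5 133.3] 0.7 [0.6174 0.3371 0.086 ]
standard_cap [309.1 145.8] 0.67 [0.6009 0.2335 0.086 ]
standard_cap [460.2 270.2] 0.46 [0.4996 0.1257 0.086 ]
standard_collar [309.1 146.2] 0.96 [0.5996 0.2341 0.058 ]
standard_collar [280.8  15.6] 0.94 [0.6905 0.2466 0.058 ]
standard_collar [309.2 146.6] 0.67 [0.5993 0.234  0.058 ]
standard_collar [171.7 134.9] 0.63 [0.6162 0.338  0.058 ]
vial_a_cap [312.4 346.2] 0.74 [0.4396 0.2443 0.08  ]
rack [313.9 232.4] 0.61 [0.5162 0.2372 0.    ]
t 13.05 pos [0.5402 0.2299 0.1976] yaw -4.69 w 0.0855 F [ 0.1 -0.6  0.5] tilt [ 0.    -0.003 -1.   ] q6 114.3
delta cm [ 6.04 -0.81 -0.24] norm 6.1 roll -0.003
```

View pics/w9.png

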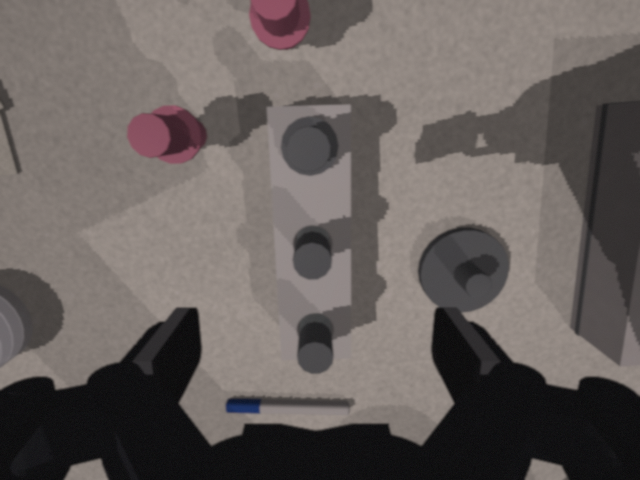

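The wrist view shows the collared grey standard at (309,146), the plain vials at (313,252) and (316,345), and the pink look-alikes at (278,15) and (165,135). The cap position (0.6005,0.2337) agrees in all three cameras within 5 mm.

>>> {"api": "jog_arm", "payload": {"deltas": [[3,-0.4,0,0],[5.9,-0.9,0,0],[5.9,-0.9,3,0],[5.9,-0.9,6,0],[5.9,-0.9,8,0]]}}

```text
time_s: 13.55
tool_pos: [0.5992, 0.2326, 0.1155]
orientation: [[0.997, -0.083, -0.002], [-0.083, -0.997, -0.003], [-0.001, 0.003, -1.0]]
contact_force: [0.4, 0.7, -0.1]
width: 0.0855
```

```bash
python3 - <<'E'
from h import *
arm.capture('wrist');arm.capture('wrist')
im,cm=cap('wrist','w10.png')
for k,z in dict(standard_cap=.086,standard_collar=.058).items():
        for d in arm.pinpoint('wrist',k)[:3]: print(k,np.round(d['pixel'],1),round(d['p'],2),np.round(onplane(cm,d['pixel'],z),4))
to([.6005,.2337,.045],-4.5)
im,cm=cap('scene','s10.png'); cv2.imwrite('pics/s10c.png',cv2.resize(im[150:330,370:560,::-1],None,fx=3,fy=3,interpolation=2))
E
```

```text
standard_cap [119.6 244.7] 0.98 [0.6188 0.3358 0.086 ]
standard_collar [138.9 236.2] 0.96 [0.616  0.3382 0.058 ]
standard_collar [316.4 246.5] 0.69 [0.6006 0.2319 0.058 ]
t 13.8 pos [0.6003 0.2336 0.1193] yaw -4.72 w 0.0857 F [-0.2 -0.4  0.2] tilt [ 0.002 -0.002 -1.   ] q6 112.8
delta cm [-0.   -0.03  7.43] norm 7.4 roll -0.004
```

View pics/w10.png

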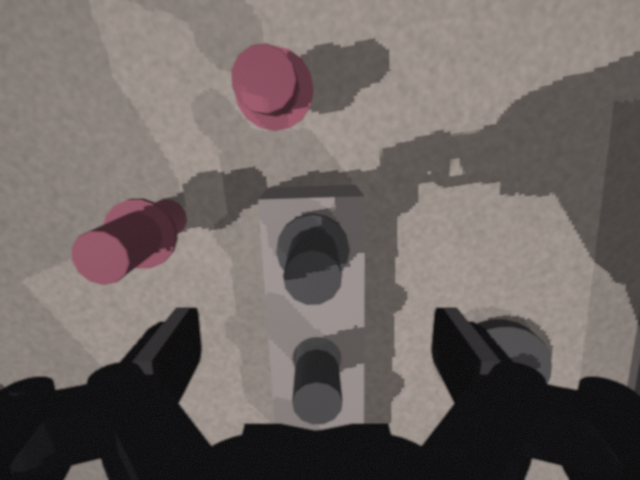

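View pics/s10c.png

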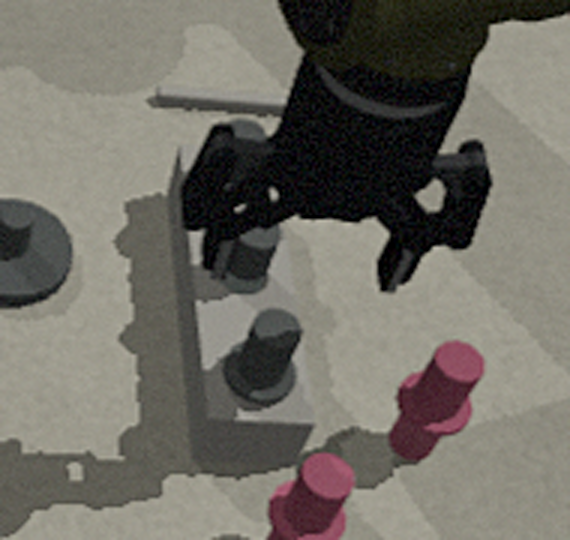

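The standard is centred between the jaws. I'll narrow the opening to about 58 mm to stay away from the pink one, then go down.

>>> {"api": "jog_arm", "payload": {"deltas": [[0,0,1.5,0],[0,0,3,0],[0,0,4.5,0],[0,0,5.5,0],[0,0,5.5,0]], "grip": -0.35}}

```text
time_s: 14.35
tool_pos: [0.5996, 0.2334, 0.0622]
orientation: [[0.997, -0.082, -0.001], [-0.082, -0.997, -0.003], [-0.0, 0.003, -1.0]]
contact_force: [0.5, 0.2, -0.1]
width: 0.0577
```

>>> {"api": "jog_arm", "payload": {"deltas": [[0,0,0.4,0],[0,0,0.8,0],[0,0,1.2,0],[0,0,1.6,0],[0,0,1.8,0]]}}

```text
time_s: 14.85
tool_pos: [0.5995, 0.2333, 0.0438]
orientation: [[0.997, -0.082, -0.001], [-0.082, -0.997, -0.003], [-0.001, 0.003, -1.0]]
contact_force: [0.4, 0.6, -0.0]
width: 0.0576
```

```bash
python3 - <<'E'
from h import *
im,cm=cap('wrist','w11.png')
im,cm=cap('scene','s11.png'); cv2.imwrite('pics/s11c.png',cv2.hconcat([cv2.resize(im[150:330,370:560,::-1],(400,380),interpolation=2),cv2.resize(cv2.imread('pics/w11.png'),(400,380))]))
to([.6005,.2337,.045],-4.5)
E
```

```text
t 14.95 pos [0.5995 0.2333 0.0439] yaw -4.71 w 0.0576 F [-0.2  0.1  0.3] tilt [-0.001 -0.003 -1.   ] q6 112.8
delta cm [ 0.09 -0.05 -0.11] norm 0.2 roll -0.004
```

View pics/s11c.png

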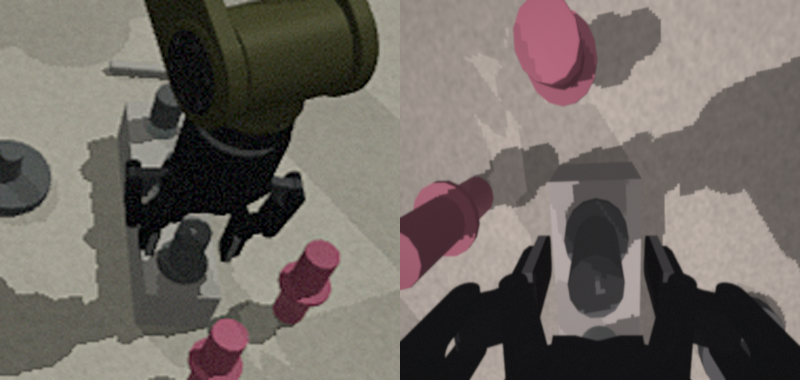

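>>> {"api": "jog_arm", "payload": {"deltas": [[0.1,0,0.1,0],[0.1,0,0.3,0],[0.1,0,0.3,0],[0.1,0,0.3,0],[0.1,0,0.3,0]]}}

```text
time_s: 15.45
tool_pos: [0.6006, 0.2332, 0.041]
orientation: [[0.997, -0.082, -0.001], [-0.082, -0.997, -0.003], [-0.0, 0.003, -1.0]]
contact_force: [-0.4, -0.6, -0.2]
width: 0.0576
```

>>> {"api": "jog_arm", "payload": {"deltas": [[0,0,0,0],[0,0,0,0],[0,0,0,0],[0,0,0,0],[0,0,0,0]], "grip": 1, "grip_force": 80}}

```text
time_s: 15.95
tool_pos: [0.6007, 0.2333, 0.0413]
orientation: [[0.997, -0.082, -0.0], [-0.082, -0.997, -0.003], [-0.0, 0.003, -1.0]]
contact_force: [0.7, 0.9, 3.4]
width: 0.0263
```

```bash
python3 - <<'E'
from h import *
im,cm=cap('wrist','w12.png')
im,cm=cap('scene','s12.png'); cv2.imwrite('pics/s12c.png',cv2.hconcat([cv2.resize(im[150:330,370:560,::-1],(400,380),interpolation=2),cv2.resize(cv2.imread('pics/w12.png'),(400,380))]))
to([.6005,.2337,.045],-4.5)
E
```

```text
t 16.05 pos [0.6007 0.2333 0.0412] yaw -4.71 w 0.0264 F [-1.   0.6  2.7] tilt [-0.    -0.003 -1.   ] q6 112.8
delta cm [-0.03 -0.04 -0.38] norm 0.4 roll -0.004
```

View pics/s12c.png

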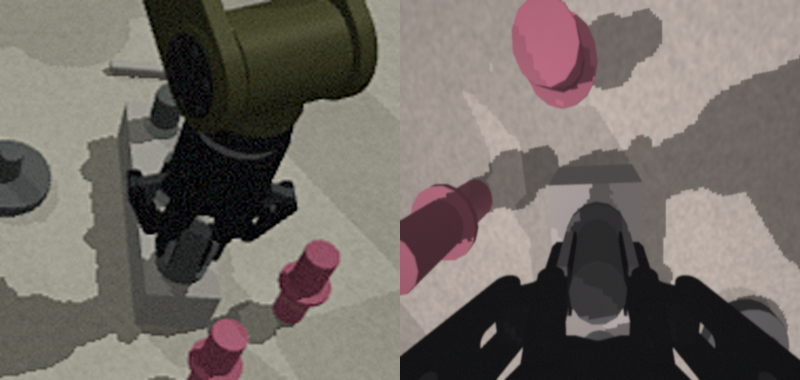

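The cap is gripped, reading 26.3 mm with the jaws pressing. The foot is at 0.008 with the TCP at 0.041, so foot z = TCP − 0.033. That gives plunger contact at TCP ≈ 0.083 and fully seated at ≈ 0.065. Lifting straight up.

>>> {"api": "jog_arm", "payload": {"deltas": [[0,0,-1,0],[0,0,-3,0],[0,0,-6,0],[0,0,-10,0],[0,0,-14,0]]}}

```text
time_s: 16.55
tool_pos: [0.6003, 0.2335, 0.1829]
orientation: [[0.997, -0.082, -0.001], [-0.082, -0.997, -0.003], [-0.001, 0.003, -1.0]]
contact_force: [0.4, 1.4, -0.5]
width: 0.0265
```

```bash
python3 - <<'E'
from h import *
im,cm=cap('scene','s13.png')
to([.5335,-.107,.18],-4.5)
E
```

```text
t 16.6 pos [0.6024 0.2342 0.1909] yaw -4.7 w 0.0261 F [-0.1  0.7  6.4] tilt [ 0.009 -0.    -1.   ] q6 112.8
delta cm [-4.08 34.57  1.03] norm 34.8 roll -0.004
```

View pics/s13.png

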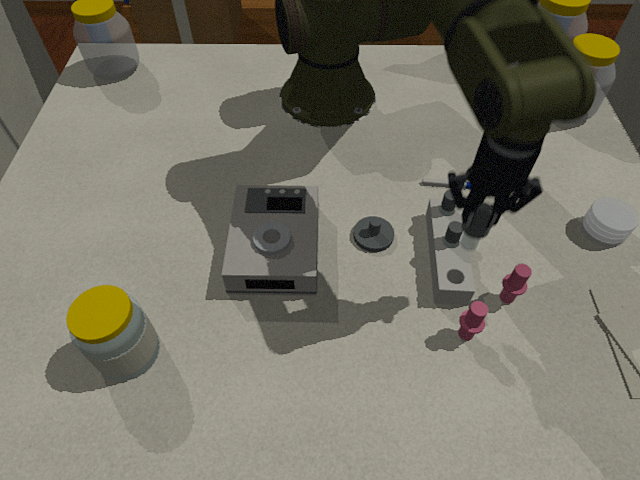

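The standard is out of the rack and held upright. Carrying it to above the well.

>>> {"api": "jog_arm", "payload": {"deltas": [[-0.5,3,0.5,0],[-1,7,1,0],[-1.5,11,1,0],[-2,14,1,0],[-2,17,1,0]]}}

```text
time_s: 17.1
tool_pos: [0.5678, 0.0651, 0.181]
orientation: [[0.997, -0.082, 0.008], [-0.082, -0.997, -0.0], [0.008, -0.001, -1.0]]
contact_force: [0.3, -0.1, -0.5]
width: 0.0259
```

>>> {"api": "jog_arm", "payload": {"deltas": [[-0.5,4,0,0],[-1,8,0,0],[-1.5,12,0,0],[-2,16,0,0],[-2.1,17.6,0,0]]}}

```text
time_s: 17.6
tool_pos: [0.5315, -0.1114, 0.181]
orientation: [[0.996, -0.085, 0.008], [-0.085, -0.996, -0.0], [0.008, -0.0, -1.0]]
contact_force: [-0.2, 1.4, -0.6]
width: 0.0265
```

```bash
python3 - <<'E'
from h import *
arm.capture('wrist');arm.capture('wrist')
im,cm=cap('wrist','w14.png')
for k,z in dict(well_mouth=.082,mouth=.07,standard_collar=.2).items():
    for d in arm.pinpoint('wrist',k)[:3]: print(k,np.round(d['pixel'],1),round(d['p'],2),np.round(onplane(cm,d['pixel'],z),4))
im,cm=cap('scene','s14.png'); cv2.imwrite('pics/s14c.png',cv2.resize(im[130:310,190:360,::-1],None,fx=3,fy=3,interpolation=2))
im,cm=cap('top','t14.png')
to([.5335,-.107,.12],-4.5)
E
```

```text
well_mouth [306.3 232.7] 0.61 [ 0.5338 -0.1033  0.082 ]
standard_collar [316.9 305.6] 0.79 [ 0.5305 -0.1105  0.2   ]
t 18.0 pos [ 0.5327 -0.1075  0.1806] yaw -4.63 w 0.0268 F [ 0.1  0.2 -0.3] tilt [ 0.008  0.    -1.   ] q6 79.2
delta cm [ 0.03 -0.05  6.06] norm 6.1 roll -0.002
```

View pics/w14.png

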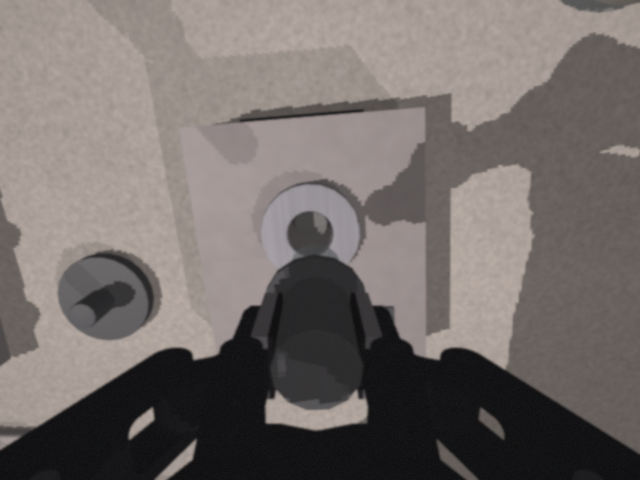

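View pics/s14c.png

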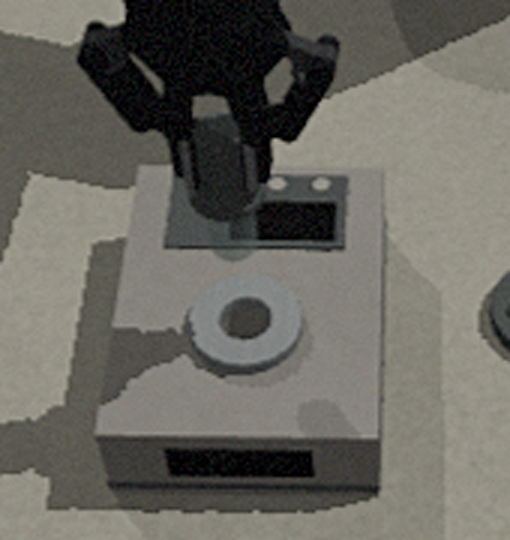

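The boss centre shows at about wrist (310,231.5) and scene (272,236.5), and the standard hangs clear of it.

```bash
python3 - <<'E'
from h import *
cm=arm.camera_model('wrist')
for p,z in [((310,231.5),.082),((180,127),.07),((425,107),.07)]: print(p,onplane(cm,p,z).round(4))
# circle projection check
im=cv2.imread('pics/w14.png').copy()
im2=cv2.imread('pics/s14.png').copy();im3=cv2.imread('pics/t14.png').copy()
cs=arm.camera_model('scene');ct=arm.camera_model('top')
print(onplane(cs,(272,236.5),.082).round(4))
for c,col in (((.5335,-.1065),(0,0,255)),((.5335,-.104),(0,255,0))):
  for r in(.036,.0165):
   P=[[c[0]+r*np.cos(a),c[1]+r*np.sin(a),.082] for a in np.linspace(0,2*np.pi,60)]
   for I,m in((im,cm),(im2,cs),(im3,ct)): cv2.polylines(I,[np.int32([proj(m,q)*16 for q in P])],True,col,1,cv2.LINE_AA,4)
cv2.imwrite('pics/c15.png',cv2.hconcat([cv2.resize(im[160:280,240:380],(400,343),interpolation=2),cv2.resize(im2[205:265,237:307],(400,343),interpolation=2)]))
cv2.imwrite('pics/c15t.png',cv2.resize(im3[200:280,340:430],None,fx=5,fy=5,interpolation=2))
E
```

```text
(310, 231.5) [ 0.535  -0.1033  0.082 ]
(180, 127) [ 0.6137 -0.0192  0.07  ]
(425, 107) [ 0.6132 -0.1887  0.07  ]
[ 0.5356 -0.1045  0.082 ]
```

View pics/c15.png

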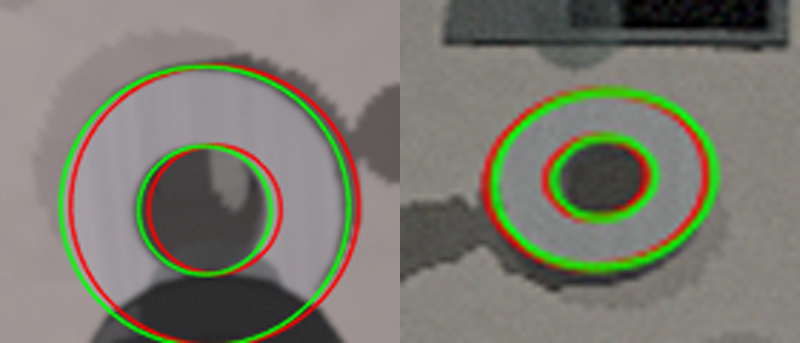

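View pics/c15t.png

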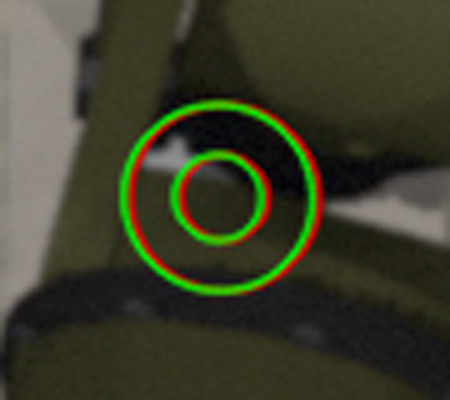

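```bash
python3 - <<'E'
from h import *
o=arm.observe();p=np.array(o['tool_pos']);R=np.array(o['orientation'])
im2=cv2.imread('pics/s14.png')
w=cv2.imread('pics/w14.png')
cs=arm.camera_model('scene');cw=arm.camera_model('wrist')
for I,m in((im2,cs),(w,cw)):
 for r,z in((.022,.033-.05),(.022,.033-.055),(.014,.033-.01),(.0145,.033-.100)):
  P=[p+R@np.array([r*np.cos(a),r*np.sin(a),z]) for a in np.linspace(0,2*np.pi,60)]
  cv2.polylines(I,[np.int32([proj(m,q)*16 for q in P])],True,(0,0,255),1,cv2.LINE_AA,4)
cv2.imwrite('pics/c16.png',cv2.hconcat([cv2.resize(np.clip(im2[160:240,220:310]*1.8,0,255).astype('uint8'),(400,356),interpolation=2),cv2.resize(np.clip(w[225:415,210:425]*1.8,0,255).astype('uint8'),(400,356),interpolation=2)]))
to([.534,-.1047,.12],-4.5)
E
```

```text
t 18.0 pos [ 0.5327 -0.1075  0.1806] yaw -4.63 w 0.0268 F [ 0.1  0.2 -0.3] tilt [ 0.008  0.    -1.   ] q6 79.2
delta cm [ 0.06 -0.29  6.07] norm 6.1 roll -0.002
```

View pics/c16.png

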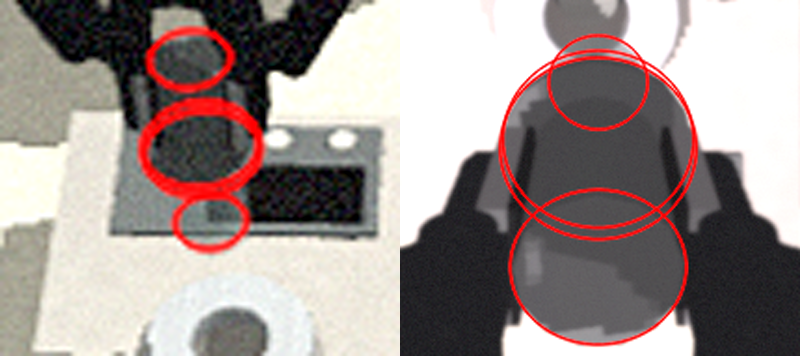

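The predicted outline of the held standard matches both pictures, so the foot height relation holds. I'll set the foot about 5 mm above the rim and check it.

>>> {"api": "jog_arm", "payload": {"deltas": [[0.05,-0.3,1.5,0],[0.05,-0.3,3,0],[0.05,-0.3,4.5,0],[0.05,-0.3,6,0],[0.05,-0.3,6,0]]}}

```text
time_s: 18.5
tool_pos: [0.5331, -0.1036, 0.1189]
orientation: [[0.997, -0.08, 0.005], [-0.08, -0.997, 0.001], [0.005, -0.001, -1.0]]
contact_force: [0.7, -0.2, 0.3]
width: 0.0265
```

```bash
python3 - <<'E'
from h import *
arm.capture('wrist');arm.capture('wrist')
im,cm=cap('wrist','w17.png')
im2,cs=cap('scene','s17.png')
to([.534,-.1047,.083],-4.5)
cv2.imwrite('pics/c17.png',cv2.hconcat([cv2.resize(np.clip(im2[160:270,215:325,::-1]*1.6,0,255).astype('uint8'),(400,400),interpolation=2),cv2.resize(np.clip(im[200:415,210:425,::-1]*1.6,0,255).astype('uint8'),(400,400),interpolation=2)]))
E
```

```text
t 18.7 pos [ 0.5343 -0.1044  0.1216] yaw -4.61 w 0.0264 F [ 0.2 -0.2 -0.3] tilt [ 0.01 -0.   -1.  ] q6 79.6
delta cm [-0.07  0.03  3.86] norm 3.9 roll -0.002
```

View pics/c17.png

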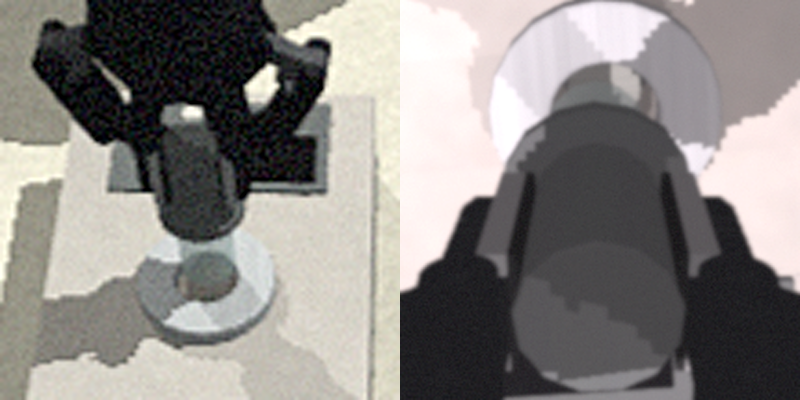

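Aligned with the bore. Descending in steps and watching the force.

>>> {"api": "jog_arm", "payload": {"deltas": [[-0.05,0,0.5,0],[-0.05,0,1,0],[-0.05,0,1.4,0],[-0.05,0,1.8,0],[-0.05,0,1.8,0]]}}

```text
time_s: 19.2
tool_pos: [0.5337, -0.1043, 0.1029]
orientation: [[0.997, -0.08, 0.009], [-0.08, -0.997, -0.0], [0.009, -0.001, -1.0]]
contact_force: [-0.4, -0.3, 0.3]
width: 0.0268
```

>>> {"api": "jog_arm", "payload": {"deltas": [[0,0,0.4,0],[0,0,0.8,0],[0,0,1.2,0],[0,0,1.6,0],[0,0,1.6,0]]}}

```text
time_s: 19.7
tool_pos: [0.5336, -0.1043, 0.0862]
orientation: [[0.997, -0.08, 0.008], [-0.08, -0.997, 0.0], [0.008, -0.001, -1.0]]
contact_force: [-0.0, -0.7, -0.6]
width: 0.0262
```

>>> {"api": "jog_arm", "payload": {"deltas": [[0,0,0.2,0],[0,0,0.4,0],[0,0,0.6,0],[0,0,0.8,0],[0,0,0.8,0]]}}

```text
time_s: 20.2
tool_pos: [0.5337, -0.1043, 0.0782]
orientation: [[0.997, -0.08, 0.008], [-0.08, -0.997, 0.0], [0.008, -0.001, -1.0]]
contact_force: [-0.2, 0.6, 2.7]
width: 0.026
```

>>> {"api": "jog_arm", "payload": {"deltas": [[0,0,0.2,0],[0,0,0.4,0],[0,0,0.6,0],[0,0,0.8,0],[0,0,0.8,0]]}}

```text
time_s: 20.7
tool_pos: [0.5338, -0.1043, 0.0701]
orientation: [[0.997, -0.08, 0.008], [-0.08, -0.997, 0.0], [0.008, -0.001, -1.0]]
contact_force: [-1.2, 0.0, 6.6]
width: 0.0264
```

```bash
python3 - <<'E'
from h import *
F=[]
for i in range(4): arm.capture('wrist'); F.append(arm.observe()['contact_force'])
print(np.mean(F,0)); to([.534,-.1045,.0652])
E
```

```text
[-1.62729355  0.20552181  6.40666119]
t 20.9 pos [ 0.5339 -0.1043  0.0703] yaw -4.61 w 0.0263 F [-2.2 -0.   6.3] tilt [ 0.008  0.    -1.   ] q6 79.6
delta cm [0.01 0.02 0.51] norm 0.5 roll None
```

The force of 6.4 N matches the spring at 13 mm of travel less the weight, which puts the seat at TCP ≈ 0.065. From here, fine steps.

>>> {"api": "jog_arm", "payload": {"deltas": [[0,0,0.1,0],[0,0,0.2,0],[0,0,0.3,0],[0,0,0.4,0],[0,0,0.4,0]]}}

```text
time_s: 21.4
tool_pos: [0.534, -0.1043, 0.0664]
orientation: [[0.997, -0.08, 0.008], [-0.08, -0.997, 0.0], [0.008, -0.001, -1.0]]
contact_force: [-1.4, 0.1, 6.9]
width: 0.0265
```

>>> {"api": "jog_arm", "payload": {"deltas": [[0,0,0.03,0],[0,0,0.06,0],[0,0,0.1,0],[0,0,0.1,0],[0,0,0.1,0]]}}

```text
time_s: 21.9
tool_pos: [0.5341, -0.1043, 0.0656]
orientation: [[0.997, -0.08, 0.008], [-0.08, -0.997, -0.0], [0.008, -0.001, -1.0]]
contact_force: [-1.9, 0.9, 7.7]
width: 0.0265
```

>>> {"api": "jog_arm", "payload": {"deltas": [[0,0,0.03,0],[0,0,0.06,0],[0,0,0.1,0],[0,0,0.1,0],[0,0,0.1,0]]}}

```text
time_s: 22.4
tool_pos: [0.5342, -0.1044, 0.0653]
orientation: [[0.997, -0.08, 0.009], [-0.08, -0.997, -0.0], [0.009, -0.001, -1.0]]
contact_force: [-4.8, 1.3, 12.2]
width: 0.0266
```

>>> {"api": "jog_arm", "payload": {"deltas": [[0,0,0.03,0],[0,0,0.06,0],[0,0,0.1,0],[0,0,0.1,0],[0,0,0.1,0]]}}

```text
time_s: 22.9
tool_pos: [0.5343, -0.1043, 0.0653]
orientation: [[0.997, -0.08, 0.009], [-0.08, -0.997, -0.0], [0.009, -0.0, -1.0]]
contact_force: [-7.3, 1.5, 16.8]
width: 0.0261
```

The collar is on the rim: z has stopped at 0.0653 and the force is rising past the spring's. There is a −7 N side load in x, so I'll ease 1 mm toward −x while keeping the press.

>>> {"api": "jog_arm", "payload": {"deltas": [[-0.05,0,0.08,0],[-0.1,0,0.12,0],[-0.1,0,0.12,0],[-0.1,0,0.12,0],[-0.1,0,0.12,0]]}}

```text
time_s: 23.4
tool_pos: [0.5343, -0.1043, 0.0653]
orientation: [[0.997, -0.08, 0.012], [-0.08, -0.997, -0.001], [0.012, -0.0, -1.0]]
contact_force: [-0.5, 1.1, 15.5]
width: 0.0263
```

```bash
python3 - <<'E'
from h import *
F=[];Z=[]
for i in range(4): arm.capture('wrist'); o=arm.observe(); F.append(o['contact_force']);Z.append(o['tool_pos'])
print(np.mean(F,0).round(2),np.round(Z,4).tolist(),np.round(o['ft_torque'],2)); to([.534,-.1045,.0652])
im,cm=cap('wrist','w18.png')
im2,cs=cap('scene','s18.png')
cv2.imwrite('pics/c18.png',cv2.hconcat([cv2.resize(np.clip(im2[160:270,215:325,::-1]*1.6,0,255).astype('uint8'),(400,400),interpolation=2),cv2.resize(np.clip(im[200:415,210:425,::-1]*1.6,0,255).astype('uint8'),(400,400),interpolation=2)]))
E
```

```text
[-0.85  2.04 14.87] [[0.5343, -0.1044, 0.0653], [0.5343, -0.1043, 0.0653], [0.5343, -0.1043, 0.0653], [0.5343, -0.1043, 0.0653]] [0.3  0.53 0.03]
t 23.6 pos [ 0.5343 -0.1043  0.0653] yaw -4.59 w 0.0264 F [-1.3  2.  15.1] tilt [ 0.012 -0.001 -1.   ] q6 79.5
delta cm [-0.03  0.02  0.01] norm 0.0 roll None
```

View pics/c18.png

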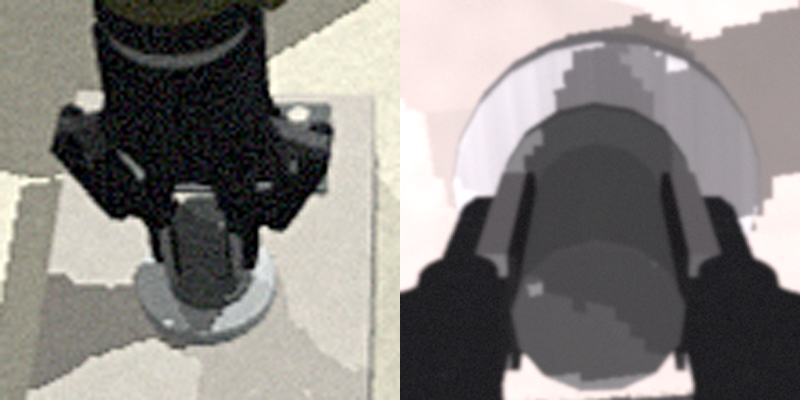

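View pics/s18.png

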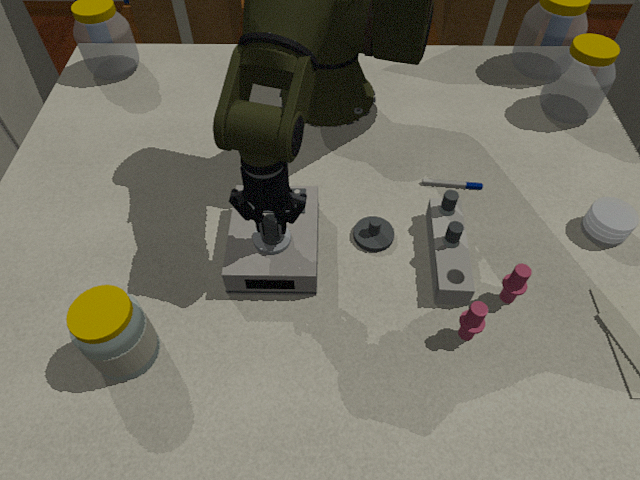

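The collar rests on the rim, with the boss showing evenly around it. The lid is flat at (374,232) and clear of the reader, and the vials, jar and pen haven't moved. The wrist force is steady at about 15 N, which leaves about 7 N on the rim after the spring's 8.8 N and the standard's weight. Handing in.

```bash
python3 - <<'E'
from h import *
to([.534,-.1045,.0652]); print(arm.hand_in())
E
```

```text
t 23.7 pos [ 0.5343 -0.1043  0.0653] yaw -4.6 w 0.0265 F [-0.9  2.1 15.4] tilt [ 0.012 -0.001 -1.   ] q6 79.5
delta cm [-0.03  0.02  0.01] norm 0.0 roll None
the job is handed in; nothing more can be done
None
```

I laid the lid knob-up on the bench at about (0.47, 0.096), roughly 0.21 m from the well. Then I seated the collared grey standard in the well and handed in at 23.7 s while still pressing it down. The hand-in gives no verdict.

**Last checks:**
- **Seating:** the TCP stopped at z = 0.0653, where I expected 0.0652 for the collar on the rim.
- **Force:** the upward force held at about 15 N, leaving about 7 N on the rim after the spring and the weight. Readings taken during the press peaked at 16.8 N.
- **Pose:** the standard is within about 1–2 mm of the well centre and the tool is tilted 0.012 rad.
- **Surroundings:** the vials, jar and pen looked unmoved in the last picture.

**What failed or disagreed:**
- **First grasp:** the fingers closed above the knob because the fingertips are about 30 mm behind the reported TCP, not 11 mm ahead as stated. I measured this in two cameras, corrected for it, and the second grasp held. The lid wasn't disturbed.
- **Well position:** the estimates differed by about 4 mm in y. I used the latest views of the open boss, and the standard went in without side force.
- **Side load:** a 7 N push in x built up while pressing. Easing back toward −x brought it down to about 1 N.

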